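# Start the balance's internal adjustment with its two wide keys

### The job

Start the laboratory balance's internal adjustment. First slide the glass lid on top of its weighing chamber fully shut by pushing on the lid's handle without gripping it, then press the two wide keys on the front panel together, one fingertip on each, keep both fully down for three seconds and let go. Do not press either wide key on its own, nor the two small round keys between them, and leave everything standing around the balance where it is.

Things in the scene. Friction and masses are not known exactly. Their poses are not given: they have to be found in the camera images.
- balance: Cream bench balance, fixed, 210 mm wide (y), 376 mm long. Origin: on the bench below the middle of the key row; x runs from the control panel to the rear, away from the operator, z up. Panel (x -45 to 65 mm) rises 10 degrees towards +x, 60 mm above the bench at the keys. Glass chamber, open-topped: x 75 to 255 mm, y +-97. Rear housing to x 330 mm, 191 mm high
- key_left_top (a point): middle of the top face of the left wide key (balance x 0, y +34 mm): a grey rounded rectangular key, 28 mm along balance y and 20 mm along balance x, standing 8 mm proud of the panel and sloping with it. Top about 68 mm above the bench when up
- key_right_top (a point): the same for the right wide key (balance y -34 mm), same size and height; the two keys are 68 mm apart, centre to centre, along balance y
- key_left (a joint): travel of the left wide key: 0 up, 0.004 m fully down (square to the panel). It springs back when let go; it starts to move at about 1 N and takes about 3 N to hold fully down
- key_right (a joint): the same for the right wide key
- small_key_left (a joint): travel of the left one of the two small round keys (11 mm across, 3 mm proud of the panel) between the wide keys, at balance y +9 mm: 0 up, 0.002 m fully down; springs back
- small_key_right (a joint): the same for the other small round key, at balance y -9 mm
- lid_handle (a point): centre of the lid's handle: upright black bar across the lid, 90 mm along balance y, 10 mm thick along x, 19 mm high (its top 9.5 mm above this point, the lid's top face 9.5 mm below); about 208 mm above the bench. 17 mm behind the lid's front edge, 150 mm of clear lid behind it. At balance y 0, x 92 mm when shut; moves with the lid along balance x
- lid (a joint): how far the chamber's lid is open: 0 fully shut (at a stop), up to 0.12 m open towards balance +x (the rear). A black-edged glass plate 180 x 196 mm, 7 mm thick, on rails 194 mm above the bench; shut, its front edge is over the front pane. It stays where it is left; sliding it takes about 1.5 N
- bottle_mid (a point): bystander: amber bottle with a blue cap, 68 mm across, 135 mm high; point at its centre, half-way up
- dish_mid (a point): bystander: clear flat dish with a lid, 92 mm across, 16 mm high; point at its centre, half-way up
- weight_mid (a point): bystander: steel cylinder weight with a small knob, 29 mm across, 50 mm high; point at its centre, half-way up
- jar_mid (a point): bystander: white jar, 56 mm across, 75 mm high; point at its centre, half-way up

How it is judged:
By the outcome, as a careful person would: the job done as asked, in the order asked, and still so for the second after the job is handed in, with the robot touching nothing.
It also fails if it takes over 48 s, if anything falls off the work surface, if the arm or the gripper's body presses on something with over 40 N, if the wrist force passes 120 N, or if a joint passes its speed limit or range.

### The arm

A 7-joint arm with a two-finger parallel gripper is mounted at the origin on the work surface. World frame = base frame: x ahead of the robot, y to its left, z up, the work surface at z = 0. Lengths are in m, angles in rad, forces in N, time in s.
With the tool pointing down it reaches from about 0.425 to 0.925 m from the base axis. Payload 6.8 kg.
Tool frame: the origin (TCP) lies between the finger pads; the fingertips stand 14 mm ahead of it and the grasp point (between the pads) lies 5 mm behind it (ctrl.tip_reach is the distance from the TCP to the fingertips, in m); z points along the fingers, y is the line along which they close (so a half turn about z gives the same grasp; the last joint's range is limited). The gripper opens to 88 mm and grips with 3 to 60 N. Pads are 20 mm wide; open, the fingers measure 115 mm over their backs; the gripper's body (75 mm by 178 mm) begins 61 mm behind the grasp point.
Start: joints at [1.18, 0.477, 0.022, 1.555, -0.011, 1.109, -0.083], TCP at [0.188, -0.648, 0.237] pointing down, gripper open.
Joint ranges: [-2.96, 2.96], [-0.34, 2.1], [-1.41, 1.46], [0.24, 2.44], [-1.37, 4.51], [0.17, 1.92], [-2.96, 2.96]. Speed limits (rad/s): [2.39, 2.39, 3.14, 3.14, 3.14, 3.14, 3.14].

### API

Orientations are given as a unit quaternion [w, x, y, z].
In Python, from station import ctrl, eyes, workorder gives the robot as it stands.
- The arm moves only by the tool apply_moves, never from a script. Its argument "moves" is a list that holds one entry, the list of rows, each a list of 7 numbers: the shift along the tool's x, y, z in mm, then the turn, a rotation vector about the tool's x, y, z in rad, then the opening, from -1 (shut) to 1 (fully open), so that 0 is half open. In form: [[[dx, dy, dz, ax, ay, az, fingers], ...]]. A call has 1 to 5 rows; each row shifts and turns the commanded pose from where the row before left it, along the tool's axes as they then stand; what a row does not reach is not made up. A row lasts 1/10 s, in which the tool goes at most 50 mm and 8.59 degrees, less where a joint would pass 70% of its speed; a pose out of reach is approached as far as the arm can. A call with a gripper value outside its range is refused whole. The fingers move at their own pace and stop on an object; "newtons" is the grip in N (left out, the last holds). Time passes only in rows, so rows that do not move let the fingers close. It gives the time, the measured TCP pose, the force, the opening and the grip force at its end, in the units of the state.
- ctrl.state(): the state, without advancing time (a new reading comes with each control period).
- eyes.get_image(name): name is "scene" or "top"; returns a dict with "image" (420x560x3 uint8, red, green, blue), "range_z" (420x560 float32, m along the optical axis (not along the pixel's ray), 0 where there is no reading), "mtx" (3x3 intrinsics, pixels), "position" and "rotation" of the camera in the world. Camera axes: x right, y down, z forward; pixel columns grow to the right and rows downward; lengths in m; the calibration is good to about 2 mm. A picture is of the moment at which its call begins.
- workorder.close_job(): hands the job in; it is judged then, once.
The state is a dict: "clock": time; "qpos": joint angles; "joint_vel": joint speeds; "effort": joint torques, N m; "eef_pos": TCP position; "tcp_rot": TCP orientation; "force": force on the tool from outside, world axes, zero at the start; "ft_torque": the same for the moment, N m; "width": finger opening in m; "finger_force": force on a finger pad.
Only numpy, scipy, OpenCV 4.12 (cv2) and the standard library are available. Lean on these libraries where they do the work, as an engineer would, in place of code of your own. Each camera call takes 0.05 s, during which the arm holds its last target. There are 200 camera calls.

## Working session

There is one attempt and no reset: what is moved stays moved. The work goes in short steps, Python scripts to look and compute and a tool call to move; the robot and the scene stay as the last step left them, time stands still between calls to the robot, and variables do not carry over. Pictures are saved under pics/ and viewed, at most 10 in all, crops included, and the job is handed in when it is done.

Besides the shell and the picture viewer there is one more tool, called by a JSON object that holds its "op" and its "data", one argument or row to a line. apply_moves: Moves the arm, as the interface text tells. Its arguments: {"type":"object","properties":{"moves":{"type":"array"},"newtons":{"type":"number"}},"required":["moves"]}

```bash
mkdir -p pics; cat > h.py <<'E'
from station import ctrl, eyes, workorder
import numpy as np, cv2
def snap(n,f=None):
    d=eyes.get_image(n)
    if f: cv2.imwrite('pics/'+f,d['image'][:,:,::-1])
    return d
def pts(d):
    K=d['mtx'];z=d['range_z'];v,u=np.mgrid[:z.shape[0],:z.shape[1]]
    c=np.stack([(u-K[0,2])/K[0,0]*z,(v-K[1,2])/K[1,1]*z,z],-1)
    R=np.array(d['rotation'])
    if R.size==4:
        from scipy.spatial.transform import Rotation as Ro
        R=Ro.from_quat(np.roll(R,-1)).as_matrix()
    return c@R.T+np.array(d['position'])
E
python3 - <<'E'
from h import *
import pickle
o={}
for n in('scene','top'):
    d=snap(n,n+'1.png');print(n,d['position'],d['rotation'],d['mtx']);o[n]=d
pickle.dump(o,open('d1.pkl','wb'))
print(ctrl.state(),ctrl.tip_reach)
E
```

```text
scene [ 0.90979885 -0.67109986  0.65608743] [-0.45723034  0.85977435  0.2026537  -0.10324706] [[535.50132489   0.         279.52925866]
 [  0.         535.50132489 208.27562566]
 [  0.           0.           1.        ]]
top [0.44626138 0.03954415 1.23849521] [-0.04116185  0.70680901 -0.70497405  0.04169311] [[476.41161618   0.         283.41451944]
 [  0.         476.41161618 208.25190925]
 [  0.           0.           1.        ]]
{'clock': 0.1, 'qpos': array([ 1.17991916,  0.47771193,  0.02233026,  1.5562974 , -0.01151298,
        1.10929531, -0.08309889]), 'joint_vel': array([ 0.00042539, -0.0017718 ,  0.00216945, -0.00192551,  0.00176721,
       -0.00059455, -0.00118096]), 'effort': array([ 4.14951704e-03, -5.84088099e+01,  1.54000193e+00, -2.73314470e+01,
       -5.41963626e-02,  1.30615931e-02,  1.07012990e-06]), 'eef_pos': array([ 0.18820618, -0.64771445,  0.23580568]), 'tcp_rot': array([-7.75932748e-04,  9.90019066e-01,  1.40931263e-01, -1.59367363e-04]), 'force': array([0.36333596, 0.60417809, 0.53041022]), 'ft_torque': array([ 0.02721699, -0.0154022 ,  0.02711978]), 'finger_force': 0.0, 'width': 0.08799244660673076} 0.014
```

View pics/scene1.png

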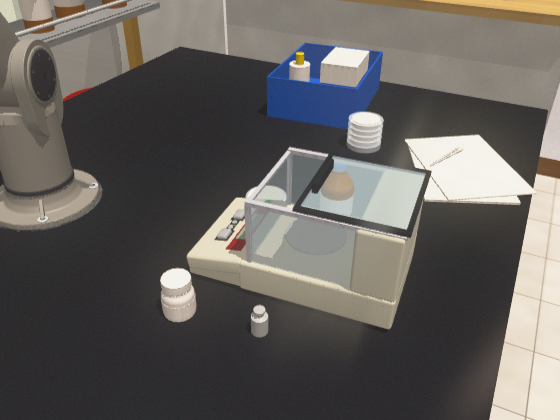

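View pics/top1.png

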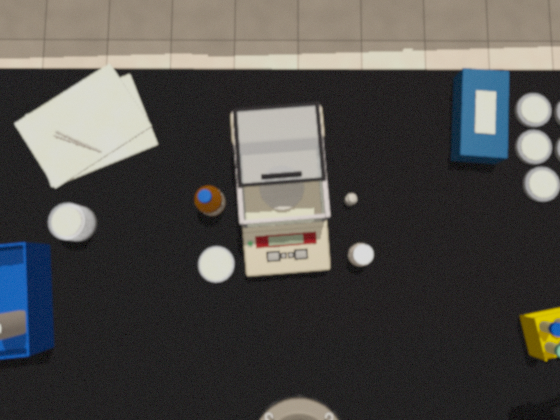

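The scene view shows the balance with its keys near (225-240, 215-232) and the bystanders around it. In the top view the wide keys are at about (273,256) and (301,254), the handle is at (281,175) and the lid is open. The bottle is at (209,199), the dish (216,264), the jar (361,255) and the weight (351,199).

```bash
cat >> h.py <<'E'
def ray(d,u,v,z):
    from scipy.spatial.transform import Rotation as Ro
    K=d['mtx'];R=Ro.from_quat(np.roll(d['rotation'],-1)).as_matrix()
    r=R@np.array([(u-K[0,2])/K[0,0],(v-K[1,2])/K[1,1],1]);p=np.array(d['position'])
    return p+r*(z-p[2])/r[2]
E
python3 - <<'E'
from h import *
import pickle
o=pickle.load(open('d1.pkl','rb'));d=o['top'];im=d['image']
g=cv2.cvtColor(im,cv2.COLOR_RGB2GRAY)
def comps(m,x0,y0,x1,y1,z,mn=15):
    mm=np.zeros_like(m,np.uint8);mm[y0:y1,x0:x1]=m[y0:y1,x0:x1]
    n,l,s,c=cv2.connectedComponentsWithStats(mm)
    for i in range(1,n):
        if s[i,4]>=mn:
            p=np.argwhere(l==i)[:,::-1].astype(np.float32);r=cv2.minAreaRect(p)
            print(s[i],r,ray(d,*r[0],z).round(4))
print('keys');comps(g<150,258,246,316,266,.068)
print('handle');comps(g<70,255,168,310,182,.2175)
print('dark');comps(g<45,255,168,310,182,.2175)
P=pts(d)
for u,v in((273,256),(301,254),(281,175),(290,174),(288,270),(240,185)):print(u,v,P[v,u].round(4))
m=(g>120).astype(np.uint8);m[:,:225]=0;m[:,340:]=0
# panel top outline
b=cv2.resize(im[90:285,190:380],None,fx=4,fy=4,interpolation=cv2.INTER_CUBIC)[:, :, ::-1][300:]
cv2.imwrite('pics/c1.png',b)
E
```

```text
keys
[258 246  22   2  28] ((268.5, 246.5), (1.0, 21.0), 90.0) [0.4896 0.0751 0.068 ]
[292 249  16  11  78] ((299.2621765136719, 253.8597412109375), (9.717975616455078, 15.129120826721191), 83.6598129272461) [ 4.719e-01 -2.000e-04  6.800e-02]
[267 251  16  11  74] ((274.5, 256.0), (10.0, 15.0), 90.0) [0.4665 0.0603 0.068 ]
handle
[262 173  39   5 107] ((280.9617614746094, 175.00294494628906), (2.7610740661621094, 38.1181640625), 85.60128784179688) [0.6393 0.0445 0.2175]
[286 180  24   2  24] ((297.51019287109375, 180.6421356201172), (0.9262116551399231, 23.01279640197754), 85.91438293457031) [0.627  0.0085 0.2175]
dark
273 256 [0.4665 0.0639 0.0706]
301 254 [ 0.4715 -0.0044  0.0706]
281 175 [0.6385 0.0443 0.2223]
290 174 [0.6412 0.0248 0.2197]
288 270 [0.4325 0.0271 0.0533]
240 185 [0.6201 0.1349 0.1996]
```

View pics/c1.png

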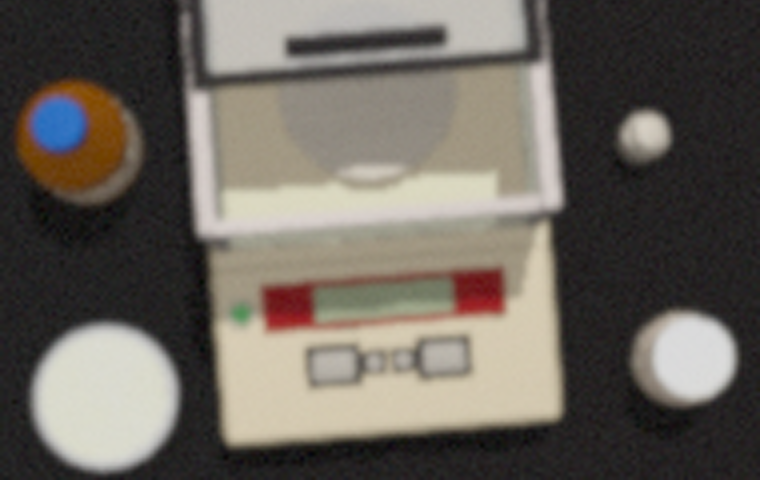

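The crop shows the wide-key centres at about (273.3,256.2) and (300.8,254.2) in full-image pixels. The handle bar is at about (281.5,175), and the balance is turned by about 4° in the image.

```bash
python3 - <<'E'
from h import *
import pickle
from scipy.spatial.transform import Rotation as Ro
o=pickle.load(open('d1.pkl','rb'));d=o['top']
L=ray(d,273.3,256.2,.068);R=ray(d,300.8,254.2,.068)
H=[ray(d,190+u/4-.4,165+v/4-.4,.2175) for u,v in((288,46),(445,36))]
F=[ray(d,190+u/4-.4,165+v/4-.4,.191) for u,v in((205,232),(560,207))]
for n,(a,b) in dict(k=(L,R),h=H,f=F).items():
    v=a-b;print(n,a.round(4),b.round(4),((a+b)/2).round(4),np.hypot(*v[:2]),'yaw deg',np.degrees(np.arctan2(-v[0],v[1])))
# display edges
yaw=np.arctan2(-(L-R)[0],(L-R)[1]);
m=(L+R)/2
ex=np.array([np.cos(yaw),np.sin(yaw)]);hm=(H[0]+H[1])/2
print('handle balance', (hm-m)[:2]@ex,(hm-m)[:2]@[-ex[1],ex[0]])
s=ctrl.state();print(Ro.from_quat(np.roll(s['tcp_rot'],-1)).as_matrix().round(4))
E
```

```text
k [0.466  0.0633 0.068 ] [ 0.4711 -0.004   0.068 ] [0.4685 0.0296 0.068 ] 0.06743255650734602 yaw deg 4.2869937830719955
h [0.6368 0.0866 0.2175] [0.6426 0.0012 0.2175] [0.6397 0.0439 0.2175] 0.08557887776901209 yaw deg 3.8558829608336693
f [0.5375 0.1327 0.191 ] [ 0.5519 -0.0632  0.191 ] [0.5447 0.0348 0.191 ] 0.19643971469037444 yaw deg 4.195426314465457
handle balance 0.17172547900909282 0.001386624519741283
[[ 9.603e-01  2.790e-01 -5.000e-04]
 [ 2.790e-01 -9.603e-01  1.500e-03]
 [-1.000e-04 -1.600e-03 -1.000e+00]]
```

{"op": "apply_moves", "data": {
  "moves": [
    [[0, 0, -27, 0, 0, 0.105, -1], [0, 0, -27, 0, 0, 0.105, -1], [0, 0, 0, 0, 0, 0, -1]]
  ]
}}

```text
clock: 0.4
eef_pos: [0.1889, -0.6499, 0.2945]
tcp_rot: [0.003, 0.999, 0.035, 0.001]
force: [-0.2, -0.1, -0.2]
width: 0.0671
finger_force: 0.0
```

{"op": "apply_moves", "data": {
  "moves": [
    [[26.5, -32.8, 0, 0, 0, 0, -1], [26.5, -32.8, 0, 0, 0, 0, -1], [26.5, -32.8, 0, 0, 0, 0, -1], [26.5, -32.8, 0, 0, 0, 0, -1], [26.5, -32.8, 0, 0, 0, 0, -1]]
  ]
}}

```text
clock: 0.9
eef_pos: [0.3091, -0.473, 0.2898]
tcp_rot: [-0.0, 0.999, 0.037, -0.0]
force: [0.7, -0.4, 0.3]
width: 0.0274
finger_force: 0.0
```

{"op": "apply_moves", "data": {
  "moves": [
    [[26.5, -32.8, 0, 0, 0, 0, -1], [26.5, -32.8, 0, 0, 0, 0, -1], [26.5, -32.8, 0, 0, 0, 0, -1], [26.5, -32.8, 0, 0, 0, 0, -1], [26.5, -32.8, 0, 0, 0, 0, -1]]
  ]
}}

```text
clock: 1.4
eef_pos: [0.4291, -0.3, 0.2899]
tcp_rot: [-0.0, 0.999, 0.037, -0.0]
force: [0.2, -0.4, 0.3]
width: 0.0003
finger_force: 0.0
```

{"op": "apply_moves", "data": {
  "moves": [
    [[26.5, -32.8, 0, 0, 0, 0, -1], [26.5, -32.8, 0, 0, 0, 0, -1], [26.5, -32.8, 0, 0, 0, 0, -1], [26.5, -32.8, 0, 0, 0, 0, -1], [26.5, -32.8, 0, 0, 0, 0, -1]]
  ]
}}

```text
clock: 1.9
eef_pos: [0.5493, -0.1271, 0.2898]
tcp_rot: [-0.0, 0.999, 0.037, -0.001]
force: [0.5, -1.2, 0.0]
width: 0.0007
finger_force: 0.0
```

{"op": "apply_moves", "data": {
  "moves": [
    [[26.5, -32.8, 0, 0, 0, 0, -1], [26.5, -32.8, 0, 0, 0, 0, -1], [26.5, -32.8, 0, 0, 0, 0, -1], [26.5, -32.8, 0, 0, 0, 0, -1], [26.5, -32.8, 0, 0, 0, 0, -1]]
  ]
}}

```text
clock: 2.4
eef_pos: [0.6696, 0.0459, 0.2896]
tcp_rot: [0.0, 0.999, 0.037, -0.001]
force: [0.4, -0.4, 0.5]
width: 0.0003
finger_force: 0.0
```

{"op": "apply_moves", "data": {
  "moves": [
    [[0, 0, 0, 0, 0, 0, -1], [0, 0, 0, 0, 0, 0, -1]]
  ]
}}

```text
clock: 2.6
eef_pos: [0.6689, 0.0457, 0.2892]
tcp_rot: [-0.0, 0.999, 0.038, -0.001]
force: [0.1, 0.5, -0.3]
width: 0.0
finger_force: 0.0
```

```bash
python3 - <<'E'
from h import *
s=ctrl.state();print(s['eef_pos'],s['tcp_rot'],s['qpos'],s['force'])
d=snap('scene');cv2.imwrite('pics/s2.png',cv2.resize(d['image'][60:330,170:470],None,fx=2.2,fy=2.2)[:,:,::-1])
E
```

```text
[0.66887335 0.04568934 0.28919157] [-7.03258722e-05  9.99280998e-01  3.78990067e-02 -1.07087283e-03] [ 0.06545365  0.45295743 -0.32416402  1.48528449  0.14788475  1.22962074
 -1.77303407] [ 0.05710455  0.45445209 -0.29569297]
```

View pics/s2.png

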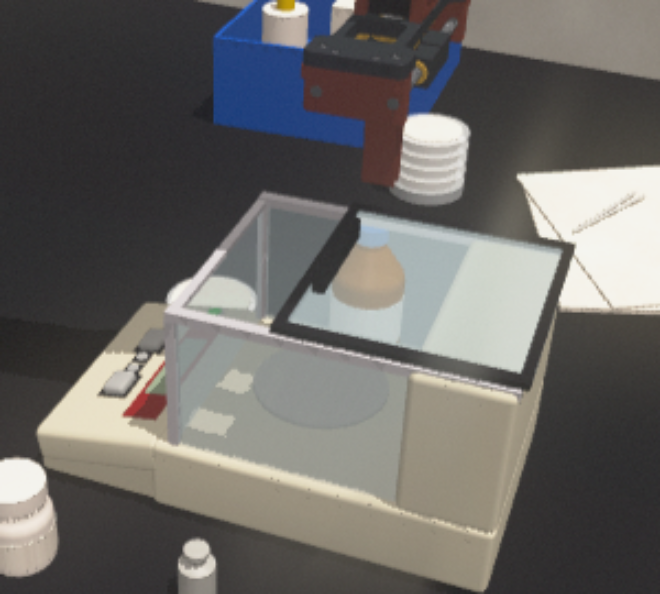

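{"op": "apply_moves", "data": {
  "moves": [
    [[0, 0, 30, 0, 0, 0, -1], [0, 0, 25, 0, 0, 0, -1], [0, 0, 14, 0, 0, 0, -1], [0, 0, 0, 0, 0, 0, -1]]
  ]
}}

```text
clock: 3.05
eef_pos: [0.6677, 0.0427, 0.2195]
tcp_rot: [0.001, 0.999, 0.036, -0.002]
force: [0.4, -1.1, 0.1]
width: 0.0006
finger_force: 0.0
```

{"op": "apply_moves", "data": {
  "moves": [
    [[-6, 0, 0, 0, 0, 0, -1], [-6, 0, 0, 0, 0, 0, -1], [-6, 0, 0, 0, 0, 0, -1], [-8, 0, 0, 0, 0, 0, -1], [-8, 0, 0, 0, 0, 0, -1]]
  ]
}}

```text
clock: 3.55
eef_pos: [0.6354, 0.0421, 0.2227]
tcp_rot: [-0.0, 0.999, 0.036, 0.001]
force: [2.0, -0.0, 1.0]
width: 0.0002
finger_force: 0.9
```

{"op": "apply_moves", "data": {
  "moves": [
    [[-10, 0, 0, 0, 0, 0, -1], [-10, 0, 0, 0, 0, 0, -1], [-10, 0, 0, 0, 0, 0, -1], [-10, 0, 1, 0, 0, 0, -1], [-8, 0, 1, 0, 0, 0, -1]]
  ]
}}

```text
clock: 4.05
eef_pos: [0.5864, 0.0387, 0.2196]
tcp_rot: [0.0, 0.999, 0.036, -0.0]
force: [2.1, -0.4, 0.8]
width: 0.0004
finger_force: 0.9
```

{"op": "apply_moves", "data": {
  "moves": [
    [[-3, 0, 0, 0, 0, 0, -1], [-2, 0, 0, 0, 0, 0, -1], [-2, 0, 0, 0, 0, 0, -1], [-2, 0, 0, 0, 0, 0, -1]]
  ]
}}

```text
clock: 4.45
eef_pos: [0.5784, 0.038, 0.2194]
tcp_rot: [-0.0, 0.999, 0.036, -0.0]
force: [2.4, 0.0, -0.5]
width: 0.0006
finger_force: 0.8
```

{"op": "apply_moves", "data": {
  "moves": [
    [[-1, 0, 0, 0, 0, 0, -1], [-1, 0, 0, 0, 0, 0, -1], [-1, 0, 0, 0, 0, 0, -1]]
  ]
}}

```text
clock: 4.75
eef_pos: [0.5769, 0.0379, 0.2196]
tcp_rot: [-0.0, 0.999, 0.036, 0.002]
force: [9.8, 1.1, -8.9]
width: 0.0009
finger_force: 4.7
```

{"op": "apply_moves", "data": {
  "moves": [
    [[-1, 0, 0, 0, 0, 0, -1], [-1, 0, 0, 0, 0, 0, -1]]
  ]
}}

```text
clock: 4.95
eef_pos: [0.5768, 0.0379, 0.2196]
tcp_rot: [-0.001, 0.999, 0.036, 0.004]
force: [16.1, 0.6, -13.0]
width: 0.0004
finger_force: 7.9
```

{"op": "apply_moves", "data": {
  "moves": [
    [[6, 0, 0, 0, 0, 0, -1], [10, 0, 0, 0, 0, 0, -1], [0, 0, -30, 0, 0, 0, -1], [0, 0, -40, 0, 0, 0, 0.24], [-30, 0, 0, 0, 0, 0, 0.24]]
  ]
}}

```text
clock: 5.45
eef_pos: [0.5642, 0.0376, 0.2947]
tcp_rot: [-0.001, 0.999, 0.036, 0.005]
force: [0.2, 0.6, -0.2]
width: 0.013
finger_force: 0.0
```

{"op": "apply_moves", "data": {
  "moves": [
    [[-30, 0, 0, 0, 0, 0, 0.24], [-30, 0, 0, 0, 0, 0, 0.24], [-25, 0, 0, 0, 0, 0, 0.24], [0, 0, 0, 0, 0, 0, 0.24]]
  ]
}}

```text
clock: 5.85
eef_pos: [0.4723, 0.0301, 0.2899]
tcp_rot: [0.001, 0.999, 0.036, -0.001]
force: [0.8, 0.0, 0.1]
width: 0.0449
finger_force: 0.0
```

```bash
python3 - <<'E'
from h import *
s=ctrl.state();print(s['eef_pos'],s['tcp_rot'],s['qpos'],s['force'],s['width'])
d=snap('scene');cv2.imwrite('pics/s3.png',cv2.resize(d['image'][60:330,170:470],None,fx=2.2,fy=2.2)[:,:,::-1])
d=snap('top');cv2.imwrite('pics/t3.png',cv2.resize(d['image'][130:290,190:380],None,fx=3,fy=3)[:,:,::-1])
E
```

```text
[0.47230189 0.03009165 0.28985101] [ 5.84596022e-04  9.99335512e-01  3.64344260e-02 -8.51704985e-04] [ 0.14957165  0.11342119 -0.37204255  1.93216143  0.04697801  1.1060423
 -1.73935105] [0.83004839 0.01151213 0.06560081] 0.04489796955526327
```

View pics/s3.png

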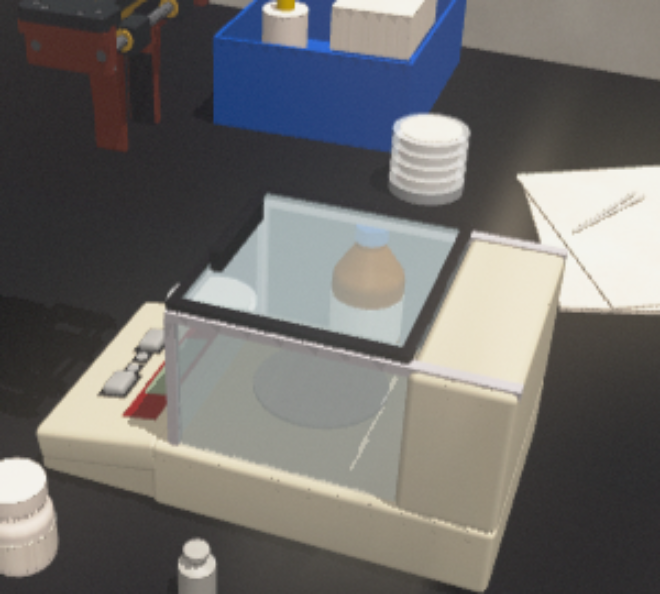

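View pics/t3.png

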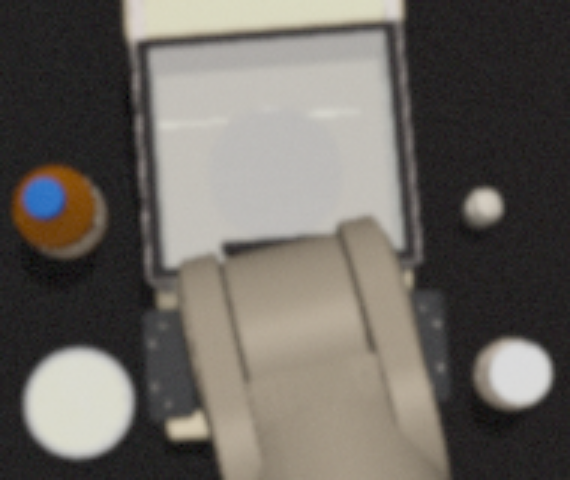

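The lid is shut: its front edge is over the front pane, and its handle is at the front (about (215,250) in the crop). The wide keys are at crop (121,382) and (152,339). The gripper is above the panel and clear.

{"op": "apply_moves", "data": {
  "moves": [
    [[0, 0, 0, 0, 0.0873, 0, 0.24], [0, 0, 0, 0, 0.0873, 0, 0.24], [0, 0, 0, 0, 0, 0, 0.24], [0, 0, 0, 0, 0, 0, 0.24]]
  ]
}}

```text
clock: 6.35
eef_pos: [0.4754, 0.0305, 0.29]
tcp_rot: [-0.003, 0.996, 0.036, 0.086]
force: [-0.6, 0.7, -0.2]
width: 0.0538
finger_force: 0.0
```

```bash
python3 - <<'E'
from h import *
from scipy.spatial.transform import Rotation as Ro
s=ctrl.state();print(s['eef_pos'],s['width'],s['qpos'])
d=snap('scene')
g=cv2.cvtColor(d['image'],cv2.COLOR_RGB2GRAY)
R_=ray(d,224.8,233.4,.068);L_=ray(d,238.9,213.7,.068);print('scene est',R_,L_,(R_+L_)/2)
R=Ro.from_quat(np.roll(s['tcp_rot'],-1)).as_matrix();print(R.round(4))
cv2.imwrite('pics/k4.png',cv2.resize(d['image'][195:255,200:280],None,fx=9,fy=9,interpolation=cv2.INTER_CUBIC)[:,:,::-1])
yaw=np.radians(4.15);ex=np.array([np.cos(yaw),np.sin(yaw),0]);n=-np.sin(np.radians(10))*ex+[0,0,np.cos(np.radians(10))]
for K in ([.4685,.0296,.068],[.470,.0297,.068]):
    K=np.array(K);print('move mm to 25 above',1e3*R.T@(K+n*.039-s['eef_pos']))
E
```

```text
[0.47538137 0.03047973 0.2899692 ] 0.053791144407202965 [ 0.16444529  0.02021564 -0.37632715  2.04042785  0.03936809  0.91113115
 -1.73071179]
scene est [ 0.47616969 -0.00907138  0.068     ] [0.46754451 0.05760154 0.068     ] [0.4718571  0.02426508 0.068     ]
[[ 9.824e-01  7.270e-02  1.719e-01]
 [ 7.160e-02 -9.974e-01  1.260e-02]
 [ 1.723e-01 -1.000e-04 -9.850e-01]]
move mm to 25 above [-45.12817055   0.39579239 178.45448191]
move mm to 25 above [-43.64736054   0.40504995 178.71354946]
```

View pics/k4.png

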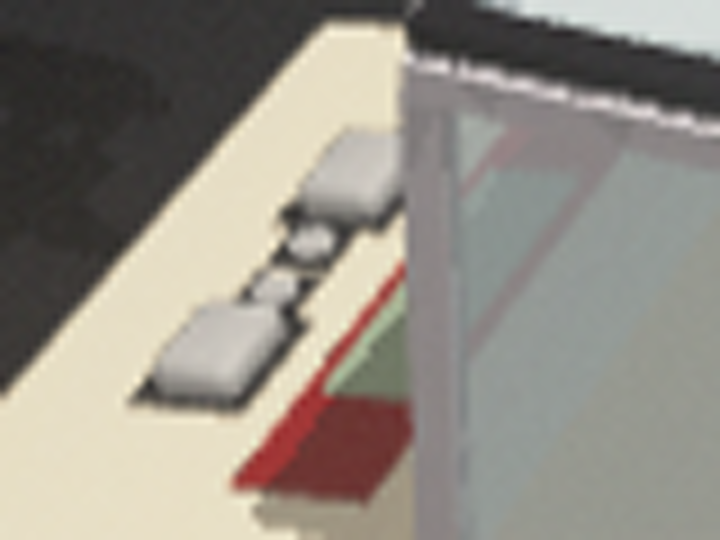

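The crop shows the right key's top face centred at about (222,340) and the left key's at about (352,165), partly hidden by the chamber post. Both are close to the top-view estimate. I'll go to about 25 mm above them.

{"op": "apply_moves", "data": {
  "moves": [
    [[-22, 1, 0, 0, 0, 0, 0.24], [-22, 1, 20, 0, 0, 0, 0.24], [0, 0, 40, 0, 0, 0, 0.24], [0, 0, 40, 0, 0, 0, 0.24], [0, 0, 40, 0, 0, 0, 0.24]]
  ]
}}

```text
clock: 6.9
eef_pos: [0.4576, 0.0273, 0.1431]
tcp_rot: [-0.003, 0.996, 0.036, 0.087]
force: [1.4, 0.1, -1.1]
width: 0.0549
finger_force: 0.0
```

{"op": "apply_moves", "data": {
  "moves": [
    [[0, 0, 25, 0, 0, 0, 0.24], [0, 0, 13.5, 0, 0, 0, 0.24], [0, 0, 0, 0, 0, 0, 0.24], [0, 0, 0, 0, 0, 0, 0.24]]
  ]
}}

```text
clock: 7.3
eef_pos: [0.4634, 0.0279, 0.1062]
tcp_rot: [-0.003, 0.996, 0.036, 0.087]
force: [0.2, 0.1, 0.5]
width: 0.0543
finger_force: 0.0
```

```bash
python3 - <<'E'
from h import *
from scipy.spatial.transform import Rotation as Ro
s=ctrl.state();print(s['eef_pos'],s['width'],s['qpos'],s['force'])
d=snap('scene')
R=Ro.from_quat(np.roll(s['tcp_rot'],-1)).as_matrix();print(R.round(4))
Rc=Ro.from_quat(np.roll(d['rotation'],-1)).as_matrix()
for y in(-34,34):
  for z in (14,39):
    p=Rc.T@(s['eef_pos']+R@[0,y/1e3,z/1e3]-d['position']);q=d['mtx']@p;q=q/q[2];print(y,z,q[:2],'crop',(q[:2]-[190,180])*7)
yaw=np.radians(4.15);ex=np.array([np.cos(yaw),np.sin(yaw),0]);n=-np.sin(np.radians(10))*ex+[0,0,np.cos(np.radians(10))]
K=np.array([.4697,.0285,.068]);print('to contact',1e3*R.T@(K+n*.014-s['eef_pos']))
cv2.imwrite('pics/k5.png',cv2.resize(d['image'][180:260,190:290],None,fx=7,fy=7,interpolation=cv2.INTER_CUBIC)[:,:,::-1])
E
```

```text
[0.46342481 0.02788326 0.10616311] 0.0542583551468964 [ 0.09143237  0.27177357 -0.34065739  2.26537303  0.26450711  0.46090386
 -1.95568287] [0.20911753 0.12248295 0.47172677]
[[ 9.824e-01  7.290e-02  1.722e-01]
 [ 7.170e-02 -9.973e-01  1.290e-02]
 [ 1.727e-01 -3.000e-04 -9.850e-01]]
-34 14 [237.69534909 201.48587403] crop [333.8674436  150.40111821]
-34 39 [240.16857454 212.58833376] crop [351.1800218  228.11833631]
34 14 [221.33556855 220.50662765] crop [219.34897985 283.54639357]
34 39 [224.14771344 231.957661  ] crop [239.03399408 363.70362701]
to contact [-0.39520885 -0.15244975 24.67834291]
```

View pics/k5.png

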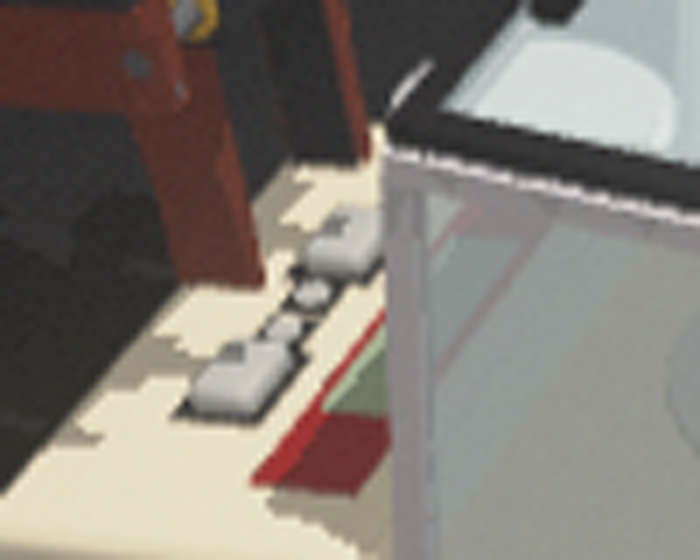

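The crop shows both fingertips right above the wide keys. The predicted contact points are (239,364) and (351,228), and the key tops are at about (242,372) and (348,235), so they agree within 2 mm. Now I'll press.

{"op": "apply_moves", "data": {
  "moves": [
    [[0.5, 1, 10, 0, 0, 0, 0.24], [0, 0, 9, 0, 0, 0, 0.24], [0, 0, 2, 0, 0, 0, 0.24], [0, 0, 0, 0, 0, 0, 0.24]]
  ]
}}

```text
clock: 7.75
eef_pos: [0.4665, 0.0268, 0.0852]
tcp_rot: [-0.003, 0.996, 0.036, 0.087]
force: [0.6, -0.3, 0.7]
width: 0.0545
finger_force: 0.0
```

{"op": "apply_moves", "data": {
  "moves": [
    [[0, 0, 3, 0, 0, 0, 0.24], [0, 0, 3, 0, 0, 0, 0.24], [0, 0, 3, 0, 0, 0, 0.24], [0, 0, 1, 0, 0, 0, 0.24]]
  ]
}}

```text
clock: 8.15
eef_pos: [0.4686, 0.027, 0.0777]
tcp_rot: [-0.002, 0.996, 0.036, 0.087]
force: [-20.2, -0.6, 53.0]
width: 0.0546
finger_force: 27.4
```

{"op": "apply_moves", "data": {
  "moves": [
    [[0, 0, -0.7, 0, 0, 0, 0.24], [0, 0, 0, 0, 0, 0, 0.24], [0, 0, 0, 0, 0, 0, 0.24]]
  ]
}}

```text
clock: 8.45
eef_pos: [0.4685, 0.027, 0.078]
tcp_rot: [-0.003, 0.995, 0.036, 0.088]
force: [-11.5, -0.5, 30.5]
width: 0.0541
finger_force: 15.7
```

```bash
python3 -c "
from station import ctrl
s=ctrl.state();print(s['clock'],s['eef_pos'],s['force'],s['ft_torque'],s['tcp_rot'])"
```

```text
8.45 [0.46850274 0.02699984 0.07804947] [-11.54585663  -0.49192099  30.54976793] [0.06915878 1.67602035 0.00564207] [-0.00264176  0.99548086  0.0362923   0.08771396]
```

{"op": "apply_moves", "data": {
  "moves": [
    [[0, 0, 0, 0, 0, 0, 0.24], [0, 0, 0, 0, 0, 0, 0.24], [0, 0, 0, 0, 0, 0, 0.24], [0, 0, 0, 0, 0, 0, 0.24], [0, 0, 0, 0, 0, 0, 0.24]]
  ]
}}

```text
clock: 8.95
eef_pos: [0.4685, 0.027, 0.0781]
tcp_rot: [-0.003, 0.995, 0.036, 0.088]
force: [-12.8, -0.8, 29.5]
width: 0.0547
finger_force: 15.7
```

{"op": "apply_moves", "data": {
  "moves": [
    [[0, 0, 0, 0, 0, 0, 0.24], [0, 0, 0, 0, 0, 0, 0.24], [0, 0, 0, 0, 0, 0, 0.24], [0, 0, 0, 0, 0, 0, 0.24], [0, 0, 0, 0, 0, 0, 0.24]]
  ]
}}

```text
clock: 9.45
eef_pos: [0.4685, 0.027, 0.078]
tcp_rot: [-0.003, 0.995, 0.036, 0.088]
force: [-11.2, -1.1, 30.2]
width: 0.0548
finger_force: 15.7
```

{"op": "apply_moves", "data": {
  "moves": [
    [[0, 0, 0, 0, 0, 0, 0.24], [0, 0, 0, 0, 0, 0, 0.24], [0, 0, 0, 0, 0, 0, 0.24], [0, 0, 0, 0, 0, 0, 0.24], [0, 0, 0, 0, 0, 0, 0.24]]
  ]
}}

```text
clock: 9.95
eef_pos: [0.4685, 0.027, 0.078]
tcp_rot: [-0.003, 0.995, 0.036, 0.088]
force: [-11.4, -0.2, 30.3]
width: 0.0546
finger_force: 15.7
```

{"op": "apply_moves", "data": {
  "moves": [
    [[0, 0, 0, 0, 0, 0, 0.24], [0, 0, 0, 0, 0, 0, 0.24], [0, 0, 0, 0, 0, 0, 0.24], [0, 0, 0, 0, 0, 0, 0.24], [0, 0, 0, 0, 0, 0, 0.24]]
  ]
}}

```text
clock: 10.45
eef_pos: [0.4685, 0.027, 0.078]
tcp_rot: [-0.003, 0.995, 0.036, 0.088]
force: [-11.3, -1.2, 29.0]
width: 0.0542
finger_force: 15.7
```

{"op": "apply_moves", "data": {
  "moves": [
    [[0, 0, 0, 0, 0, 0, 0.24], [0, 0, 0, 0, 0, 0, 0.24], [0, 0, 0, 0, 0, 0, 0.24], [0, 0, 0, 0, 0, 0, 0.24], [0, 0, 0, 0, 0, 0, 0.24]]
  ]
}}

```text
clock: 10.95
eef_pos: [0.4685, 0.027, 0.0781]
tcp_rot: [-0.003, 0.995, 0.036, 0.088]
force: [-11.2, -1.0, 30.7]
width: 0.0546
finger_force: 15.7
```

{"op": "apply_moves", "data": {
  "moves": [
    [[0, 0, 0, 0, 0, 0, 0.24], [0, 0, 0, 0, 0, 0, 0.24], [0, 0, 0, 0, 0, 0, 0.24], [0, 0, 0, 0, 0, 0, 0.24], [0, 0, 0, 0, 0, 0, 0.24]]
  ]
}}

```text
clock: 11.45
eef_pos: [0.4685, 0.027, 0.078]
tcp_rot: [-0.003, 0.995, 0.036, 0.088]
force: [-11.2, -0.2, 29.8]
width: 0.0546
finger_force: 15.7
```

{"op": "apply_moves", "data": {
  "moves": [
    [[0, 0, -15, 0, 0, 0, 0.24], [0, 0, -30, 0, 0, 0, 0.24], [0, 0, -40, 0, 0, 0, 0.24], [0, 0, -40, 0, 0, 0, 0.24], [0, 0, 0, 0, 0, 0, 0.24]]
  ]
}}

```text
clock: 11.95
eef_pos: [0.4492, 0.0257, 0.2042]
tcp_rot: [-0.003, 0.995, 0.036, 0.092]
force: [0.4, 0.0, 0.4]
width: 0.0545
finger_force: 0.0
```

```bash
python3 - <<'E'
from h import *
s=ctrl.state();print(s['clock'],s['eef_pos'],s['force'])
d=snap('scene');cv2.imwrite('pics/s6.png',cv2.resize(d['image'][100:350,150:450],None,fx=2.4,fy=2.4)[:,:,::-1])
E
```

```text
11.95 [0.44921771 0.02569587 0.20424472] [0.38958986 0.0139127  0.36939452]
```

View pics/s6.png

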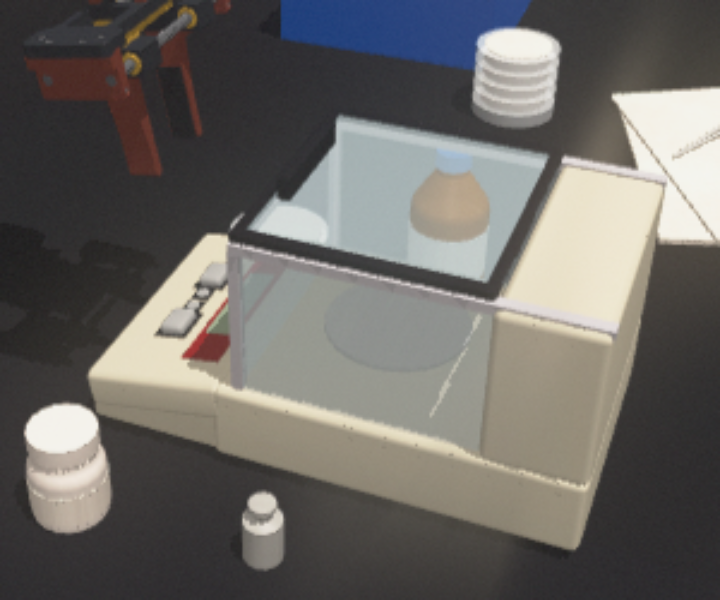

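The lid is shut, the keys are back up at (180,320) and (215,273), the bystanders are in place and the gripper is clear.

```bash
python3 -c "
from station import workorder
print(workorder.close_job())"
```

```text
the job is handed in; nothing more can be done
None
```

The job is handed in: I pushed the lid fully shut by its handle, then pressed both wide keys together, held them fully down for just over 3 s and let go; the last picture showed the lid shut, the keys up and the bystanders in place.

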